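Square a phone into the corner of a repair fixture and clamp it

ROBOT

A 7-joint arm with a two-finger parallel gripper is mounted at the origin on the work surface. World frame = base frame: x ahead of the robot, y to its left, z up, the work surface at z = 0. Lengths are in m, angles in rad, forces in N, time in s.
With the tool pointing down it reaches from about 0.4 to 0.85 m from the base axis. Payload 10.4 kg.
Tool frame: the origin (TCP) lies midway between the tips of the shut fingers; the grasp point (between the pads) lies 19 mm behind it (manip.pinch_z is the distance from the TCP to the grasp point, in m); y points along the fingers, x is the direction in which the jaws open and shut, and the axes are right-handed (so a half turn about y gives the same grasp; the last joint's range is limited). The gripper opens to 85 mm and grips with 20 to 120 N. Pads are 22 mm wide; open, the fingers measure 114 mm over their backs; the gripper's body (76 mm by 85 mm) begins 54 mm behind the grasp point. The pads swing forward as they close: fully open they stand 13 mm farther back than shut.
Start: joints at [-1.213, 0.332, -0.065, 1.46, 0.022, 1.35, -0.088], TCP at [0.232, 0.58, 0.231] pointing down, gripper open.
Joint ranges: [-2.6, 2.6], [-0.5, 2.12], [-1.47, 1.34], [0.16, 2.42], [-1.27, 4.41], [0.06, 2.06], [-2.6, 2.6]. Speed limits (rad/s): [2.22, 2.22, 2.79, 2.79, 3.14, 3.14, 3.14].

INTERFACE

Orientations are given as a unit quaternion [x, y, z, w].
In Python, from workcell import manip gives the robot as it stands.
- The arm moves only by the shell command python3 -m pendant 'ROWS' [OPENING] [FORCE]. ROWS is a JSON object of lists of equal length, an entry for each row: "offset": the shift along the tool's x, y, z scaled (see below), a list of three; "turn": the turn, a rotation vector about the tool's x, y, z scaled (see below), a list of three. A call has 1 to 12 rows; each row is the pose to reach, as a shift and turn from the pose measured when the call began, along the tool's axes at that moment; what a row does not reach only later rows make up. The controller multiplies each number of a shift by 200 mm and each number of a turn by 45 degrees. A row lasts 1/8 s, in which the tool goes at most 62.5 mm and 10.7 degrees, less where a joint would pass 70% of its speed; a pose out of reach is approached as far as the arm can. A call with a number of a shift or a turn outside -1 to 1 is refused whole. A call with a gripper value outside its range is refused whole. OPENING is the opening in per cent of the stroke, from 0 (shut) to 100 (fully open), set as the call begins (- or left out, the last holds). The fingers move at their own pace and stop on an object; FORCE is the grip in N (left out, the last holds). Time passes only in rows, so rows that repeat a pose let the fingers close. It gives the time, the measured TCP pose, the force and the opening at its end, in the units of the state.
- manip.get_obs(): the state, without advancing time (a new reading comes with each control period).
- manip.camera(name): name is "scene" or "top"; returns (picture, depth): 400x640x3 uint8, red, green, blue; 400x640 float32, m along the optical axis (not along the pixel's ray), 0 where there is no reading.
- manip.camera_model(name): a dict with "intrinsics" (3x3 intrinsics, pixels), "R" (3x3) and "t" (3): a world point X has camera coordinates R X + t. Camera axes: x right, y down, z forward; pixel columns grow to the right and rows downward; lengths in m; the calibration is good to about 2 mm. A picture is of the moment at which its call begins. camera_model takes no time and is no camera call.
- manip.hand_in(): hands the job in, once; it reports no verdict.
The state is a dict: "clock": time; "joint_pos": joint angles; "joint_velocities": joint speeds; "tau": joint torques, N m; "position": TCP position; "ee_rot": TCP orientation; "ft_force": force on the tool from outside, world axes, zero at the start; "torque": the same for the moment, N m; "grip_width": opening from 0.0 (shut) to 1.0 (fully open).
Only numpy, scipy, OpenCV 4.12 (cv2) and the standard library are available. Lean on these libraries where they do the work, as an engineer would, in place of code of your own. Each camera call takes 0.05 s, during which the arm holds its last target. There are 200 camera calls.

TASK

Get the yellow phone ready for back-glass work: without lifting it, slide it along the bed of the black holding fixture until it sits square and flush against both aluminium fences in their corner. Then slide the clamp jaw with the red lug all the way up against the phone's free long edge, so that the phone is held in the corner. Leave the solder spool, the tip cleaner, the swab cup and the parts dish where they stand.

Things in the scene. Friction and masses are not known exactly. Their poses are not given: they have to be found in the camera images.
- fixture: black holding fixture, fixed to the bench; place and yaw vary. Origin on the bench under the middle of its flat bed, 150 (x) by 206 (y) mm, bed top 20 mm above the bench. x axis: from the clamp jaw towards the long fence; y axis: along the long fence towards the end fence; z up. On the -x side a tongue 60 mm wide, level with the bed, runs out to x = -166 mm; its end plate stands 4 mm above it.
- fence_corner (a point): on the bed top, where the inner faces of the two aluminium fences meet: x = +62, y = +90 mm of the fixture, same axes. Fences are 12 mm thick, 10 mm above the bed. From this point the long fence (face looks to -x) runs 12 to 184 mm towards -y, the end fence (face looks to -y) 12 to 128 mm towards -x.
- phone_center (a point): centre of the loose phone lying flat on the bed, yellow back up, silver sides: 78 (x) by 160 (y) by 9 mm, about 200 g, centre 24.5 mm above the bench, camera bump 4 mm more. Flush in the corner its centre is at x = +23, y = +10 mm of the fixture, a long side on the long fence; it starts 16 to 41 mm short of that in x and in y, turned up to 11 deg either way, its axes roughly as the fixture's.
- jaw (a joint): travel (m) of the clamp jaw along the fixture's +x, in the middle of its width: 0 = fully open, up to 0.086. Its rubber face is at fixture x = -95 mm + travel, so it meets a phone seated in the corner at 0.079. About 3 N of friction; stays where it is left. The jaw block is 44 mm wide (y -22 to +22), 50 mm long behind the face, 14 mm above the bed.
- jaw_lug (a point): centre of the red thumb lug that stands on the jaw block, 52 mm above the bench: 12 mm thick (fixture x), 36 mm wide (y), from the block's top 34 mm above the bench to 70 mm. It lies 18 mm behind the rubber face; the block reaches 26 mm farther back than the lug's back face. Push or pinch the lug to slide the jaw.
- spool: bystander: spool of solder, white flanges, 60 mm across, 50 mm high, origin at the centre of its underside
- tip_cleaner: bystander: black round soldering-tip cleaner filled with brass wool, 78 mm across, 77 mm high, origin at the centre of its underside
- swab_cup: bystander: pale cup full of cotton swabs, 66 mm across, 90 mm high with the swabs, origin at the centre of its underside
- parts_dish: bystander: low steel dish, 100 mm across, 26 mm high, origin at the centre of its underside
Things that resemble listed ones, but are neither listed nor needed, are in the scene too. There is more than one size of the part that bears phone_center; the job needs the largest.

How it is judged:
On the way, in this order (a step that is already met when the one before it is completed fails the run):
1. the phone sits square and flush against both fences (x of phone_center in the frame of fixture above 0.021 m and y of phone_center in the frame of fixture above 0.008 m and angle between the y axis of phone_center and the y axis of fixture, either way round below 0.02 rad), for 0.2 s.
2. then the jaw is slid up against the phone (value of joint jaw above 0.077 m), for 0.2 s.
At the end, for the whole second after the job is handed in: The phone lies flat on the bed within 2 mm of its flush position against both fences and within 0.02 rad of square, and the jaw's rubber face is within 2 mm of the phone's free long edge (jaw travel above 0.077) (all of step 1 and x of phone_center in the frame of fixture below 0.025 m and y of phone_center in the frame of fixture below 0.012 m and z of phone_center in the frame of fixture below 0.027 m and value of joint jaw above 0.077 m); the robot touches nothing.
It fails at once if the phone is lifted off the bed or tipped (z of phone_center in the frame of fixture above 0.036 m or angle between phone_center's own z axis and vertical above 0.15 rad).
It fails at once if a bystander is shifted by more than 15 mm (distance of any of spool, tip_cleaner, swab_cup, parts_dish from where it was at the start of the episode above 0.015 m).
It also fails if it takes over 67 s, if anything falls off the work surface, if the arm or the gripper's body presses on something with over 40 N, if the wrist force passes 120 N, or if a joint passes its speed limit or range.

## Working session

There is one attempt and no reset: what is moved stays moved. The work goes in short steps, Python scripts to look and compute and a shell command to move; the robot and the scene stay as the last step left them, time stands still between calls to the robot, and variables do not carry over. Pictures are saved under pics/ and viewed, about 8 in all and at most 12, crops included, and the job is handed in when it is done.

```bash
ls; mkdir -p pics; python3 - <<'E'
from workcell import manip
import cv2,numpy as np
o=manip.get_obs();print(o)
for n in("scene","top"):
    p,d=manip.camera(n);cv2.imwrite(f"pics/{n}0.png",p[:,:,::-1]);np.savez(f"/tmp/{n}0.npz",p=p,d=d)
    print(n,manip.camera_model(n))
E
```

```text
pics
{'clock': 0.0, 'joint_pos': array([-1.21261319,  0.332885  , -0.06468827,  1.4609487 ,  0.02161241,
        1.34987951, -0.08851535]), 'joint_velocities': array([ 2.07977782e-03,  5.24597812e-04,  3.60524768e-04,  9.00539572e-04,
       -6.94562682e-05,  1.05961884e-03, -1.51235460e-03]), 'tau': array([-6.01785887e-04, -6.25434780e+01,  4.87719092e-02, -3.91614640e+01,
        1.61128171e-02,  9.80179233e-03, -7.07672768e-06]), 'position': array([0.23215658, 0.57988222, 0.23050418]), 'ee_rot': array([ 0.58589284,  0.39594219, -0.39674291, -0.58528149]), 'ft_force': array([-0.00174214, -0.32096306, -0.3996714 ]), 'torque': array([ 0.00554212,  0.00227395, -0.04048458]), 'grip_width': 1.0015348513926388}
scene {'intrinsics': array([[392.86875591,   0.        , 314.57297256],
       [  0.        , 392.86875591, 200.98151165],
       [  0.        ,   0.        ,   1.        ]]), 'R': array([[-0.57357365,  0.8190567 , -0.01262451],
       [ 0.70018985,  0.48221774, -0.52649808],
       [-0.42514402, -0.31082498, -0.85008258]]), 't': array([ 0.34888199, -0.37325373,  1.26105307])}
top {'intrinsics': array([[425.19848045,   0.        , 319.81955315],
       [  0.        , 425.19848045, 195.61746889],
       [  0.        ,   0.        ,   1.        ]]), 'R': array([[ 0.00840084, -0.99978718, -0.01884175],
       [-0.99094365, -0.00579832, -0.13415309],
       [ 0.13401529,  0.01979812, -0.99078148]]), 't': array([0.00769547, 0.57405767, 0.97027642])}
```

View pics/top0.png

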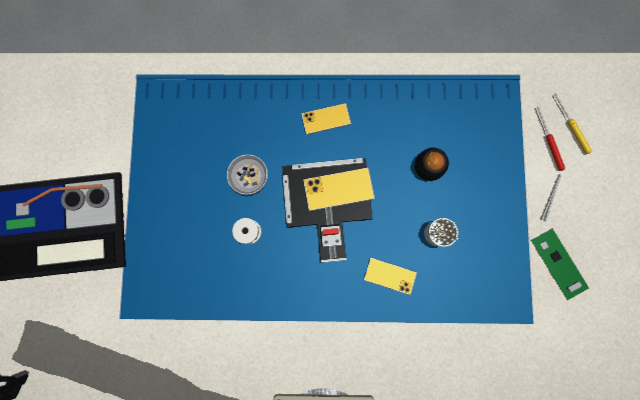

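View pics/scene0.png

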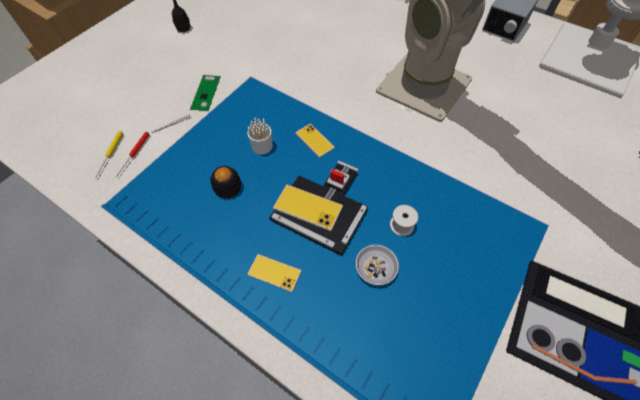

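```bash
cat > h.py <<'E'
from workcell import manip
import cv2,numpy as np
def grab(n):
    p,d=manip.camera(n); return p,d,manip.camera_model(n)
def rect(p,m,z,cx,cy,half=0.16,s=0.0008):
    """ortho image on plane z; up=+x, left=+y; px=(cy+half-y)/s, py=(cx+half-x)/s"""
    A=np.array([[0,-s,cx+half],[-s,0,cy+half],[0,0,z],[0,0,1]],float)
    H=m["intrinsics"]@np.c_[m["R"],m["t"]]@A
    n=int(2*half/s)
    return cv2.warpPerspective(p,H,(n,n),flags=cv2.INTER_LINEAR|cv2.WARP_INVERSE_MAP)
def px2w(q,cx,cy,half=0.16,s=0.0008):
    q=np.asarray(q,float); return np.stack([cx+half-q[...,1]*s,cy+half-q[...,0]*s],-1)
def cloud(d,m):
    v,u=np.indices(d.shape); K=m["intrinsics"]
    c=np.stack([(u-K[0,2])/K[0,0]*d,(v-K[1,2])/K[1,1]*d,d],-1)
    return (c-m["t"])@m["R"]
E
python3 - <<'E'
from h import *
Z={}
for n in("scene","top"):
    f=np.load(f"/tmp/{n}0.npz");p,d=f["p"],f["d"];m=manip.camera_model(n);W=cloud(d,m)
    hsv=cv2.cvtColor(p,cv2.COLOR_RGB2HSV)
    ye=cv2.inRange(hsv,(20,120,120),(32,255,255));N,l,st,c=cv2.connectedComponentsWithStats(ye)
    for i in range(1,N):
        if st[i,4]>150: 
            w=W[l==i];print(n,"yellow",st[i,4],c[i],np.median(w,0),w[:,2].std())
    re=cv2.inRange(hsv,(0,150,120),(6,255,255))|cv2.inRange(hsv,(174,150,120),(180,255,255));N,l,st,c=cv2.connectedComponentsWithStats(re)
    for i in range(1,N):
        if st[i,4]>20:
            w=W[l==i];print(n,"red",st[i,4],c[i],np.median(w,0),w[:,2].max())
    Z[n]=(p,m)
cx,cy=0.56,-0.03
a=[rect(*Z[n],0.03,cx,cy) for n in("top","scene")]
cv2.imwrite("pics/r0.png",np.hstack(a)[:,:,::-1])
for n,im in zip(("top","scene"),a):
    ye=cv2.inRange(cv2.cvtColor(im,cv2.COLOR_RGB2HSV),(20,120,100),(32,255,255))
    ye=cv2.morphologyEx(ye,cv2.MORPH_CLOSE,np.ones((25,25)))
    cs=max(cv2.findContours(ye,0,1)[0],key=cv2.contourArea)
    b=cv2.boxPoints(cv2.minAreaRect(cs));print(n,px2w(b,cx,cy).round(4).tolist(),cv2.minAreaRect(cs)[1],px2w(b.mean(0),cx,cy))
E
```

```text
scene yellow 501 [314.6007984  139.86027944] [ 0.39003106 -0.15252449  0.00612439] 0.06742975889043638
scene yellow 1474 [307.71370421 205.68521031] [ 0.59340627 -0.03172408  0.02874601] 0.04430365680266975
scene yellow 934 [273.80085653 271.8372591 ] [7.76017982e-01 2.72238891e-04 6.19508456e-03] 0.040416696722160556
scene red 107 [138.39252336 143.93457944] [ 0.6942033  -0.55719992  0.01440836] 0.018470067755059615
scene red 54 [336.81481481 173.09259259] [ 0.49214052 -0.01164671  0.06817204] 0.0719577393003496
top yellow 859 [325.81490105 118.12456345] [ 0.7744529  -0.00145833  0.00683024] 0.07850633486867292
top yellow 211 [579.74407583 135.77725118] [ 0.72843894 -0.62184491  0.01606211] 0.002396245315243474
top yellow 1863 [339.02093398 188.66398282] [ 0.59165899 -0.0339272   0.02964702] 0.057191682300837855
top yellow 987 [389.63627153 275.38905775] [ 0.38821056 -0.15420104  0.00714026] 0.07323968747587938
top red 184 [555.82608696 152.1576087 ] [ 0.68760771 -0.56172926  0.01657068] 1.0384885150610217
top red 70 [330.3        231.32857143] [ 0.48856386 -0.01266953  0.07029355] 1.0384885150610217
top [[0.6141, 0.0515], [0.6438, -0.1008], [0.5716, -0.1149], [0.542, 0.0374]] (91.90473937988281, 193.92095947265625) [ 0.592878   -0.03169048]
scene [[0.6157, 0.0519], [0.645, -0.0996], [0.5706, -0.114], [0.5412, 0.0375]] (94.75757598876953, 192.90390014648438) [ 0.59311375 -0.03108768]
```

View pics/r0.png

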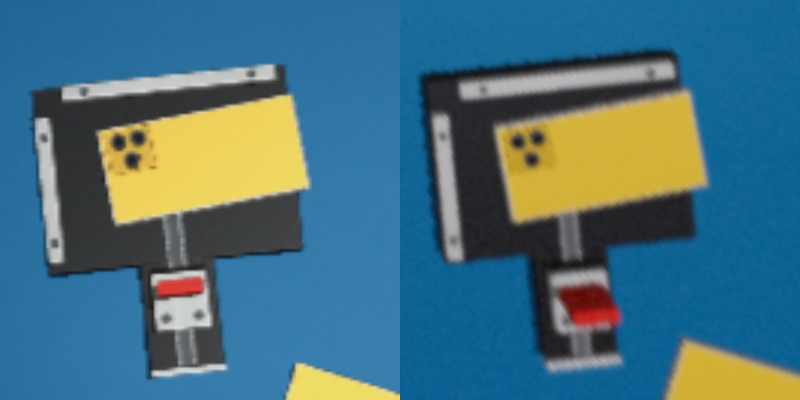

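```bash
cat >> h.py <<'E'
def fixture_pose(im,cx,cy,show=False):
    hsv=cv2.cvtColor(im,cv2.COLOR_RGB2HSV)
    g=cv2.inRange(hsv,(0,0,125),(180,60,255)); g=cv2.morphologyEx(g,cv2.MORPH_CLOSE,np.ones((9,9)))
    out=[]
    for c in cv2.findContours(g,0,1)[0]:
        r=cv2.minAreaRect(c)
        L,S=max(r[1]),min(r[1])
        if L*0.8>90 and S*0.8<25:
            b=px2w(cv2.boxPoints(r),cx,cy); out.append((b.mean(0),L*.8,S*.8,b))
    return out
E
python3 - <<'E'
from h import *
cx,cy=0.56,-0.03
for n in("top","scene"):
    f=np.load(f"/tmp/{n}0.npz");m=manip.camera_model(n)
    im=rect(f["p"],m,0.03,cx,cy)
    F=fixture_pose(im,cx,cy)
    for c,L,S,b in F:
        e=max([b[1]-b[0],b[2]-b[1]],key=np.linalg.norm);print(n,c.round(4),round(L),round(S),"dir deg",np.degrees(np.arctan2(e[1],e[0])).round(2))
    lf=max(F,key=lambda t:t[1]);ef=min(F,key=lambda t:t[1])
    for th in (None,):
        e=max([lf[3][1]-lf[3][0],lf[3][2]-lf[3][1]],key=np.linalg.norm)
        if e[1]<0:e=-e
        th=np.arctan2(-e[0],e[1]);R=np.array([[np.cos(th),-np.sin(th)],[np.sin(th),np.cos(th)]])
        # fence centres in fixture: long (68,-8), end (-8,96)
        o1=lf[0]-R@[.068,-.008];o2=ef[0]-R@[-.008,.096]
        print("yaw",np.degrees(th),o1,o2)
        o=(o1+o2)/2;v=ef[0]-lf[0];v0=np.array([-.076,.104])
        print("yaw2",np.degrees(np.arctan2(v[1],v[0])-np.arctan2(v0[1],v0[0])),np.linalg.norm(v),np.linalg.norm(v0))
        print("phone in fix",R.T@(np.array([.593,-.0314])-o))
E
```

```text
top [0.5679 0.0909] 116 13 dir deg -173.99
top [ 0.6539 -0.0049] 172 12 dir deg -84.04
yaw 5.957130121985019 [ 0.58541738 -0.00395472] [ 0.5858653  -0.00373076]
yaw2 5.742307698099883 0.1286765933066858 0.12880993750483694
phone in fix [ 0.00445891 -0.02817216]
scene [0.5695 0.0922] 118 13 dir deg -174.09
scene [ 0.656  -0.0034] 172 14 dir deg -84.09
yaw 5.906149729444916 [ 0.58752083 -0.00247585] [ 0.58737656 -0.00249404]
yaw2 5.959177426231948 0.12889313721492796 0.12880993750483694
phone in fix [ 0.0025465  -0.02933279]
```

```bash
cat >> h.py <<'E'
from scipy.spatial.transform import Rotation as Ro
O=np.array([.5865,-.0032]);TH=np.radians(5.93)
def go(x,y,z,k=None):
    """fixture mm target -> pendant units. k: tool x at TH+k*90deg"""
    o=manip.get_obs();R=Ro.from_quat(o["ee_rot"])
    c,s=np.cos(TH),np.sin(TH);w=np.r_[O+np.array([[c,-s],[s,c]])@[x/1e3,y/1e3],z/1e3]
    off=R.inv().apply(w-o["position"])/.2
    r=""
    if k is not None:
        a=TH+k*np.pi/2;X=np.array([np.cos(a),np.sin(a),0]);Zd=np.array([0,0,-1.])
        T=Ro.from_matrix(np.c_[X,np.cross(Zd,X),Zd]);r=((R.inv()*T).as_rotvec()/np.radians(45)).round(3).tolist()
    print((x,y,z),"off",off.round(3).tolist(),"turn",r)
def st():
    o=manip.get_obs();c,s=np.cos(TH),np.sin(TH)
    f=np.array([[c,s],[-s,c]])@(o["position"][:2]-O)*1e3
    print("t",o["clock"],"fix mm",f.round(1),"z",(o["position"][2]*1e3).round(1),"F",o["ft_force"].round(1),"w",o["grip_width"],"j",o["joint_pos"].round(2))
    print(Ro.from_quat(o["ee_rot"]).as_matrix().round(3).tolist())
E
python3 - <<'E'
from h import *
st()
for k in range(4): go(-57,-28,120,k)
E
```

```text
t 0.1 fix mm [-292.2  616.6] z 230.6 F [ 0.4  0.4 -0.2] w 1.0043431754022076 j [-1.21  0.33 -0.06  1.46  0.02  1.35 -0.09]
[[0.372, -0.0, -0.928], [0.928, -0.001, 0.372], [-0.001, -1.0, -0.0]]
(-57, -28, 120) off [-2.304, 0.556, -2.541] turn [-1.782, 1.078, 1.075]
(-57, -28, 120) off [-2.304, 0.556, -2.541] turn [-1.958, -0.482, -0.485]
(-57, -28, 120) off [-2.304, 0.556, -2.541] turn [-1.198, -1.981, -1.983]
(-57, -28, 120) off [-2.304, 0.556, -2.541] turn [-0.612, 2.484, 2.483]
```

```bash
sed -i 's/T=Ro.from_matrix(np.c_\[X,np.cross(Zd,X),Zd\])/T=Ro.from_matrix(np.c_[X,Zd,np.cross(X,Zd)])/' h.py
python3 - <<'E'
from h import *
for k in range(4): go(-57,-28,120,k)
E
```

```text
(-57, -28, 120) off [-2.304, 0.556, -2.541] turn [0.001, 1.383, -0.001]
(-57, -28, 120) off [-2.304, 0.556, -2.541] turn [-0.0, -0.617, -0.002]
(-57, -28, 120) off [-2.304, 0.556, -2.541] turn [-0.002, -2.617, -0.001]
(-57, -28, 120) off [-2.304, 0.556, -2.541] turn [0.002, 3.383, -0.0]
```

```bash
python3 -m pendant '{"offset":[[-0.25,0,-0.27],[-0.5,0,-0.54],[-0.75,0,-0.81],[-0.98,0,-1],[-0.98,0,-1]],"turn":[[0,-0.2,0],[0,-0.4,0],[0,-0.617,0],[0,-0.617,0],[0,-0.617,0]]}' 0 30; python3 -c "
from h import *
st();go(-62,-28,120,1)"
```

```text
clock: 0.72
position: [0.3463, 0.3202, 0.2308]
ee_rot: [-0.475, -0.524, 0.525, 0.474]
ft_force: [-0.1, 1.1, -0.5]
grip_width: -0.001
t 0.725 fix mm [-205.5  346.5] z 230.8 F [-0.1  1.1 -0.5] w -0.0012904380660390504 j [-0.88 -0.01  0.04  1.85  0.    1.3   0.83]
[[-0.1, -0.0, -0.995], [0.995, -0.002, -0.1], [-0.002, -1.0, 0.001]]
(-62, -28, 120) off [-1.869, 0.556, -0.724] turn [-0.001, -0.004, -0.002]
```

```bash
python3 -m pendant '{"offset":[[-0.28,0,-0.1],[-0.56,0,-0.2],[-0.84,0,-0.32],[-1,0.1,-0.5],[-1,0.1,-0.72],[-1,0.1,-0.72]],"turn":[[0,0,0],[0,0,0],[0,0,0],[0,0,0],[0,0,0],[0,0,0]]}'; python3 -c "
from h import *
st();go(-62,-28,100,1)"
```

```text
clock: 1.48
position: [0.511, 0.1349, 0.2098]
ee_rot: [-0.475, -0.523, 0.525, 0.474]
ft_force: [-0.6, -0.5, -0.3]
grip_width: 0.003
t 1.475 fix mm [-60.8 145.2] z 209.8 F [-0.6 -0.5 -0.3] w 0.0028562624672310373 j [-0.64  0.13  0.32  1.76 -0.04  1.26  1.36]
[[-0.098, -0.002, -0.995], [0.995, -0.003, -0.098], [-0.003, -1.0, 0.002]]
(-62, -28, 100) off [-0.864, 0.552, 0.0] turn [-0.002, -0.007, -0.004]
```

```bash
python3 -m pendant '{"offset":[[-0.3,0.1,0],[-0.6,0.2,0],[-0.9,0.4,0],[-0.914,0.55,0],[-0.914,0.8,0],[-0.914,0.8,0]],"turn":[[0,0,0],[0,0,0],[0,0,0],[0,0,0],[0,0,0],[0,0,0]]}'; python3 -c "
from h import *
st();go(-60,-38,23.5,1)
p,d,m=grab('top');cv2.imwrite('pics/t1.png',cv2.resize(p[130:280,240:420],None,fx=4,fy=4)[:,:,::-1])"
```

```text
clock: 2.22
position: [0.5255, -0.0472, 0.0477]
ee_rot: [-0.473, -0.521, 0.527, 0.476]
ft_force: [-0.2, -0.3, 0.6]
grip_width: 0.002
t 2.225 fix mm [-65.2 -37.5] z 47.7 F [-0.2 -0.3  0.6] w 0.0024458352493523143 j [-0.38  0.33  0.43  1.93 -0.16  0.93  1.81]
[[-0.098, -0.009, -0.995], [0.995, -0.004, -0.098], [-0.003, -1.0, 0.009]]
(-60, -38, 23.5) off [-0.002, 0.121, -0.027] turn [-0.011, -0.006, -0.004]
```

View pics/t1.png

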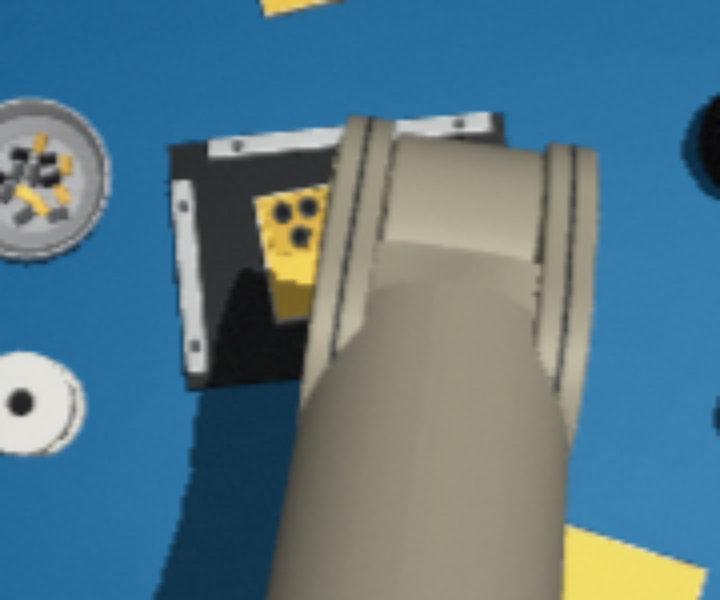

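The top view is blocked by the arm; the phone (bump at about 295,215 in the crop) has not moved. I'll lower the tool now and check its pose and force.

```bash
python3 -m pendant '{"offset":[[0,0.06,-0.027],[0,0.121,-0.027],[0,0.121,-0.027]],"turn":[[0,0,0],[0,0,0],[0,0,0]]}'; python3 -c "
from h import *
st()
p,d,m=grab('scene');cv2.imwrite('pics/s1.png',cv2.resize(p[110:260,220:400],None,fx=4,fy=4)[:,:,::-1])"
```

```text
clock: 2.65
position: [0.5323, -0.0465, 0.0253]
ee_rot: [-0.474, -0.522, 0.526, 0.475]
ft_force: [-1.1, 0.0, 0.9]
grip_width: 0.003
t 2.65 fix mm [-58.3 -37.5] z 25.3 F [-1.1  0.   0.9] w 0.0029234053437589016 j [-0.36  0.37  0.42  1.92 -0.19  0.89  1.82]
[[-0.099, -0.006, -0.995], [0.995, -0.004, -0.099], [-0.003, -1.0, 0.006]]
```

View pics/s1.png

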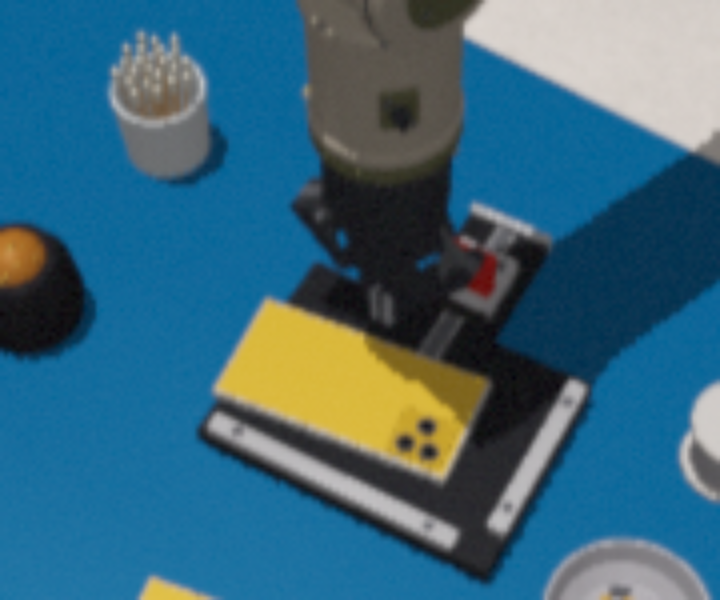

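```bash
python3 -m pendant '{"offset":[[0,0.008,-0.02],[0,0.008,-0.04],[0,0.008,-0.06],[0,0.008,-0.08],[0,0.008,-0.10],[0,0.008,-0.12],[0,0.008,-0.12]],"turn":[[0,0,0],[0,0,0],[0,0,0],[0,0,0],[0,0,0],[0,0,0],[0,0,0]]}'; cat >> h.py <<'E'
def phone(n="scene",cx=.56,cy=-.03,z=.029,save=None):
    p,d,m=grab(n);im=rect(p,m,z,cx,cy)
    if save: cv2.imwrite(save,im[:,:,::-1])
    off=np.array([.0010,.0007]) if n=="scene" else np.array([-.0008,-.0006])
    ye=cv2.inRange(cv2.cvtColor(im,cv2.COLOR_RGB2HSV),(18,110,60),(34,255,255))
    ye=cv2.morphologyEx(ye,cv2.MORPH_CLOSE,np.ones((25,25)))
    cs=max(cv2.findContours(ye,0,1)[0],key=cv2.contourArea);r=cv2.minAreaRect(cs)
    b=px2w(cv2.boxPoints(r),cx,cy)-off;e=max([b[1]-b[0],b[2]-b[1]],key=np.linalg.norm);e=e if e[1]>0 else -e
    c,s=np.cos(TH),np.sin(TH);f=np.array([[c,s],[-s,c]])@(b.mean(0)-O)*1e3
    print("phone fix mm",f.round(1),"rel yaw deg",np.degrees(np.arctan2(-e[0],e[1])-TH).round(2),"size",(np.array(r[1])*.8).round(1))
E
python3 -c "
from h import *
st();phone()"
```

```text
clock: 3.58
position: [0.5569, -0.0443, 0.0241]
ee_rot: [-0.474, -0.522, 0.526, 0.475]
ft_force: [-0.0, -0.4, 0.2]
grip_width: 0.007
t 3.575 fix mm [-33.7 -37.8] z 24.1 F [-0.  -0.4  0.2] w 0.006639053302009588 j [-0.35  0.42  0.42  1.86 -0.21  0.91  1.83]
[[-0.099, -0.004, -0.995], [0.995, -0.004, -0.099], [-0.003, -1.0, 0.005]]
phone fix mm [ 13.5 -28.6] rel yaw deg 5.73 size [ 78.3 155.7]
```

```bash
python3 -m pendant '{"offset":[[0,0,-0.01],[0,0,-0.02],[0,0,-0.03],[0,0,-0.04],[0,0,-0.045],[0,0,-0.045]],"turn":[[0,0,0],[0,0,0],[0,0,0],[0,0,0],[0,0,0],[0,0,0]]}'; python3 -c "
from h import *
st();phone()"
```

```text
clock: 4.38
position: [0.5599, -0.043, 0.0228]
ee_rot: [-0.471, -0.519, 0.529, 0.479]
ft_force: [-26.7, 2.7, 19.9]
grip_width: -0.003
t 4.375 fix mm [-30.5 -36.8] z 22.8 F [-26.7   2.7  19.9] w -0.0033313359948336793 j [-0.35  0.44  0.41  1.84 -0.21  0.92  1.83]
[[-0.099, -0.017, -0.995], [0.995, -0.002, -0.098], [-0.0, -1.0, 0.017]]
phone fix mm [ 15.6 -28.7] rel yaw deg 4.11 size [ 77.7 154.8]
```

```bash
python3 -c "
from h import *
p,d,m=grab('scene');cv2.imwrite('pics/s2.png',cv2.resize(p[140:250,250:380],None,fx=6,fy=5,interpolation=cv2.INTER_CUBIC)[:,:,::-1])
W=cloud(d,m);hsv=cv2.cvtColor(p,cv2.COLOR_RGB2HSV);k=cv2.inRange(hsv,(18,110,60),(34,255,255))>0
w=W[k];w=w[(np.abs(w[:,0]-.6)<.09)&(np.abs(w[:,1]+.03)<.1)&(w[:,2]<.05)]
A=np.c_[w[:,:2]-w[:,:2].mean(0),np.ones(len(w))];print(np.linalg.lstsq(A,w[:,2],rcond=None)[0])
g=W[(np.abs(W[...,0]-.655)<.003)&(np.abs(W[...,1]+.0)<.08)];print('fence z',np.median(g[:,2]))
st()"
```

```text
[0.01294188 0.01125094 0.02886821]
fence z 0.02491415552420409
t 4.475 fix mm [-30.5 -36.9] z 22.8 F [-26.3   2.2  18.2] w 0.003414350748778783 j [-0.35  0.44  0.41  1.84 -0.21  0.92  1.83]
[[-0.098, -0.017, -0.995], [0.995, -0.002, -0.098], [-0.0, -1.0, 0.017]]
```

View pics/s2.png

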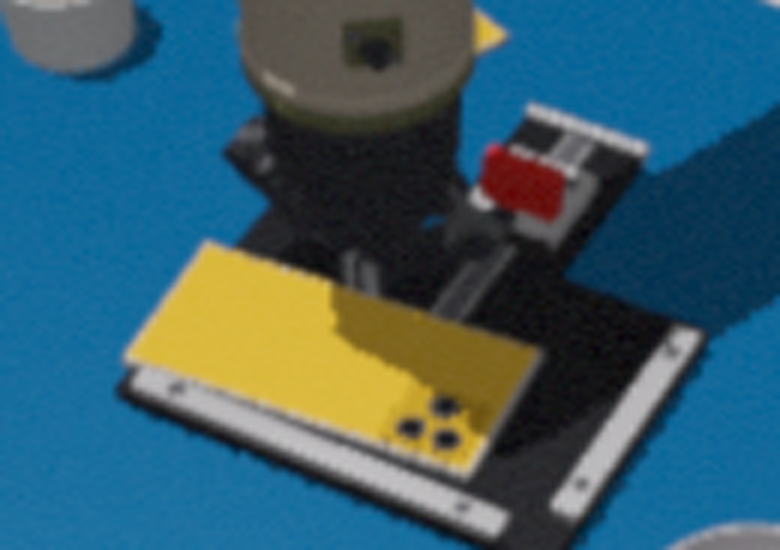

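Against the fence at its −y end (about 140,370), still turned about 4°, and the tool is pressing down on it. I'll back off, raise the tool slightly, and push further towards +y so that it turns square.

```bash
python3 -m pendant '{"offset":[[0,-0.015,0.04],[0,-0.015,0.08],[0.14,-0.015,0.08],[0.27,-0.015,0.08],[0.27,-0.015,0.08]],"turn":[[0,0,0],[0.01,0,0],[0.02,0,0],[0.02,0,0],[0.02,0,0]]}'; python3 -c "
from h import *
st();go(-36,18,25,1);phone()"
```

```text
clock: 5.1
position: [0.5391, 0.0115, 0.0262]
ee_rot: [-0.466, -0.517, 0.533, 0.481]
ft_force: [-1.3, -1.0, -0.0]
grip_width: 0.001
t 5.1 fix mm [-45.7  19.6] z 26.2 F [-1.3 -1.  -0. ] w 0.0011478530131909669 j [-0.44  0.4   0.4   1.89 -0.19  0.93  1.72]
[[-0.102, -0.032, -0.994], [0.995, -0.003, -0.102], [0.001, -0.999, 0.032]]
(-36, 18, 25) off [-0.008, 0.004, -0.049] turn [-0.041, -0.002, 0.001]
phone fix mm [ 16.3 -28.6] rel yaw deg 3.85 size [ 76.6 155.1]
```

```bash
python3 -m pendant '{"offset":[[0,0.004,-0.02],[0,0.004,-0.04],[0,0.004,-0.055],[0,0.004,-0.07],[0,0.004,-0.085],[0,0.004,-0.095],[0,0.004,-0.095]],"turn":[[-0.04,0,0],[-0.04,0,0],[-0.04,0,0],[-0.04,0,0],[-0.04,0,0],[-0.04,0,0],[-0.04,0,0]]}'; python3 -c "
from h import *
st();phone()"
```

```text
clock: 6.02
position: [0.5579, 0.0118, 0.0247]
ee_rot: [-0.474, -0.524, 0.525, 0.474]
ft_force: [-1.6, 0.7, 0.2]
grip_width: 0.0
t 6.025 fix mm [-26.9  17.9] z 24.7 F [-1.6  0.7  0.2] w 0.00033483310841241895 j [-0.44  0.42  0.4   1.86 -0.2   0.9   1.73]
[[-0.1, -0.001, -0.995], [0.995, -0.0, -0.1], [-0.0, -1.0, 0.001]]
phone fix mm [ 20.3 -29.9] rel yaw deg 0.34 size [ 77.8 155.1]
```

```bash
python3 -m pendant '{"offset":[[0,0,0.06],[0,-0.18,0.06],[-0.2,-0.18,-0.06],[-0.5,-0.18,-0.25],[-0.79,-0.18,-0.25],[-0.79,-0.18,-0.25],[-0.79,-0.06,-0.25],[-0.79,-0.0,-0.25],[-0.79,0,-0.25]],"turn":[[0,0,0],[0,0,0],[0,0,0],[0,0,0],[0,0,0],[0,0,0],[0,0,0],[0,0,0],[0,0,0]]}'; python3 -c "
from h import *
st();phone();go(23,-95,25,1);go(23,-85,25,1)"
```

```text
clock: 7.2
position: [0.6226, -0.1397, 0.024]
ee_rot: [-0.473, -0.524, 0.525, 0.475]
ft_force: [0.6, -0.5, -0.4]
grip_width: 0.0
t 7.2 fix mm [  21.8 -139.5] z 24.0 F [ 0.6 -0.5 -0.4] w 0.00032293337759229263 j [-0.18  0.58  0.43  1.64 -0.28  0.98  2.02]
[[-0.101, -0.002, -0.995], [0.995, -0.0, -0.101], [0.0, -1.0, 0.002]]
phone fix mm [ 21.2 -30.2] rel yaw deg 0.27 size [ 76.  155.5]
(23, -95, 25) off [0.224, -0.001, -0.002] turn [-0.001, -0.003, -0.0]
(23, -85, 25) off [0.274, -0.001, -0.002] turn [-0.001, -0.003, -0.0]
```

```bash
python3 -m pendant '{"offset":[[0.03,-0.006,0],[0.06,-0.006,0],[0.085,-0.006,0],[0.11,-0.006,0],[0.135,-0.006,0],[0.16,-0.006,0],[0.185,-0.006,0],[0.205,-0.006,0],[0.22,-0.006,0],[0.22,-0.006,0]],"turn":[[0,0,0],[0,0,0],[0,0,0],[0,0,0],[0,0,0],[0,0,0],[0,0,0],[0,0,0],[0,0,0],[0,0,0]]}'; python3 -c "
from h import *
st();phone();go(23,-85,25,1)"
```

```text
clock: 8.5
position: [0.6188, -0.0957, 0.026]
ee_rot: [-0.474, -0.524, 0.525, 0.474]
ft_force: [-0.7, -0.5, 1.2]
grip_width: -0.0
t 8.5 fix mm [ 22.6 -95.3] z 26.0 F [-0.7 -0.5  1.2] w -0.00010667391269399032 j [-0.25  0.55  0.43  1.68 -0.27  0.97  1.95]
[[-0.101, -0.001, -0.995], [0.995, 0.0, -0.101], [0.0, -1.0, 0.001]]
phone fix mm [20.7 -9.3] rel yaw deg 0.19 size [ 76.6 157.3]
(23, -85, 25) off [0.052, 0.005, -0.002] turn [-0.002, -0.003, 0.0]
```

```bash
python3 -m pendant '{"offset":[[0.02,0.006,0],[0.04,0.006,0],[0.055,0.006,0],[0.07,0.006,0],[0.08,0.006,0],[0.09,0.006,0],[0.095,0.006,0],[0.095,0.006,0]],"turn":[[0,0,0],[0,0,0],[0,0,0],[0,0,0],[0,0,0],[0,0,0],[0,0,0],[0,0,0]]}'; python3 -c "
from h import *
st();phone()"
```

```text
clock: 9.55
position: [0.6169, -0.0772, 0.0248]
ee_rot: [-0.474, -0.524, 0.525, 0.474]
ft_force: [0.2, -2.6, -0.6]
grip_width: 0.002
t 9.55 fix mm [ 22.6 -76.7] z 24.8 F [ 0.2 -2.6 -0.6] w 0.0019373292472677818 j [-0.28  0.54  0.42  1.69 -0.26  0.96  1.91]
[[-0.101, -0.001, -0.995], [0.995, -0.0, -0.101], [-0.0, -1.0, 0.001]]
phone fix mm [20.8  8.6] rel yaw deg 0.21 size [ 76.6 157.7]
```

Near contact; press slowly until the force shows the end fence.

```bash
python3 -m pendant '{"offset":[[0.005,0,0],[0.01,0,0],[0.015,0,0],[0.02,0,0],[0.02,0,0]],"turn":[[0,0,0],[0,0,0],[0,0,0],[0,0,0],[0,0,0]]}'; python3 -c "
from h import *
st();phone()"
```

```text
clock: 10.22
position: [0.6169, -0.0768, 0.0253]
ee_rot: [-0.476, -0.523, 0.525, 0.474]
ft_force: [2.5, -11.4, -1.1]
grip_width: -0.003
t 10.225 fix mm [ 22.6 -76.4] z 25.3 F [  2.5 -11.4  -1.1] w -0.002810716042157619 j [-0.28  0.54  0.43  1.69 -0.26  0.96  1.91]
[[-0.098, 0.001, -0.995], [0.995, -0.004, -0.098], [-0.004, -1.0, -0.0]]
phone fix mm [20.9  9. ] rel yaw deg 0.23 size [ 76.6 157.2]
```

```bash
python3 -m pendant '{"offset":[[-0.06,0,0],[-0.06,-0.18,0],[-0.06,-0.18,0.1],[0.1,-0.18,0.34],[0.35,-0.18,0.34],[0.43,-0.18,0.34],[0.43,-0.1,0.34],[0.43,0,0.34],[0.43,0,0.34]],"turn":[[0,0,0],[0,0,0],[0,0,0],[0,0,0],[0,0,0],[0,0,0],[0,0,0],[0,0,0],[0,0,0]]}'; python3 -c "
from h import *
st();phone();go(-27,10,25,1);go(-25,10,25,1)"
```

```text
clock: 11.4
position: [0.5395, 0.0001, 0.0229]
ee_rot: [-0.476, -0.521, 0.526, 0.475]
ft_force: [-0.2, -0.1, 0.8]
grip_width: 0.002
t 11.4 fix mm [-46.4   8.1] z 22.9 F [-0.2 -0.1  0.8] w 0.0022277832345769842 j [-0.45  0.39  0.42  1.91 -0.19  0.88  1.74]
[[-0.096, -0.003, -0.995], [0.995, -0.005, -0.096], [-0.005, -1.0, 0.004]]
phone fix mm [21.1  9.4] rel yaw deg -0.12 size [ 75.7 156.4]
(-27, 10, 25) off [0.01, -0.006, -0.093] turn [-0.002, -0.009, -0.006]
(-25, 10, 25) off [0.01, -0.006, -0.103] turn [-0.002, -0.009, -0.006]
```

```bash
python3 -m pendant '{"offset":[[0,-0.01,-0.04],[0,-0.01,-0.07],[0,-0.01,-0.09],[0,-0.01,-0.1],[0,-0.01,-0.11],[0,-0.01,-0.12],[0,-0.01,-0.12]],"turn":[[0,0,0],[0,0,0],[0,0,0],[0,0,0],[0,0,0],[0,0,0],[0,0,0]]}'; python3 -c "
from h import *
st();phone()"
```

```text
clock: 12.32
position: [0.5595, 0.0021, 0.0251]
ee_rot: [-0.474, -0.519, 0.527, 0.477]
ft_force: [-21.0, -1.6, 16.5]
grip_width: -0.002
t 12.325 fix mm [-26.4   8. ] z 25.1 F [-21.   -1.6  16.5] w -0.0021306970005514733 j [-0.43  0.43  0.42  1.85 -0.21  0.92  1.74]
[[-0.096, -0.012, -0.995], [0.995, -0.005, -0.096], [-0.004, -1.0, 0.012]]
phone fix mm [20.2  9.4] rel yaw deg -0.26 size [ 77.2 156.3]
```

```bash
python3 -m pendant '{"offset":[[0,0,0.08],[0,-0.25,0.09],[0,-0.43,0.12],[0,-0.43,0.4],[-0.04,-0.43,0.57],[-0.04,-0.43,0.57]],"turn":[[0,0,0],[-0.015,0,0],[-0.015,0,0],[-0.015,0,0],[-0.015,0,0],[-0.015,0,0]]}'; python3 -c "
from h import *
st();phone();phone('top')
ims=[]
for n in('top','scene'):
    p,d,m=grab(n);im=rect(p,m,.03,.56,-.03)
    for c,L,S,b in fixture_pose(im,.56,-.03): print(n,c.round(4),L,S)
    ims.append(im)
    hsv=cv2.cvtColor(p,cv2.COLOR_RGB2HSV);W=cloud(d,m);k=cv2.inRange(hsv,(0,150,90),(6,255,255))>0
    w=W[k];w=w[(abs(w[:,0]-.5)<.05)&(abs(w[:,1])<.06)&(w[:,2]<.09)]
    c,s=np.cos(TH),np.sin(TH)
    if len(w): f=(w[:,:2]-O)@np.array([[c,-s],[s,c]])*1e3;print('lug',f.min(0),f.max(0),np.median(f,0),w[:,2].max(),len(w))
cv2.imwrite('pics/r3.png',np.hstack(ims)[:,:,::-1])"
```

```text
clock: 13.12
position: [0.4462, -0.0168, 0.1127]
ee_rot: [-0.476, -0.523, 0.524, 0.475]
ft_force: [0.7, 0.0, 0.3]
grip_width: 0.004
t 13.125 fix mm [-141.    1.] z 112.7 F [0.7 0.  0.3] w 0.0035780077869669038 j [-0.52  0.03  0.47  2.08 -0.02  1.03  1.62]
[[-0.095, 0.0, -0.995], [0.995, -0.003, -0.095], [-0.003, -1.0, -0.0]]
phone fix mm [21.1  9.1] rel yaw deg -0.22 size [ 75.5 156.4]
phone fix mm [23.4 10.3] rel yaw deg 0.05 size [ 74.1 157.4]
top [0.5683 0.0874] 116.24197998046876 20.518218994140625
top [ 0.6517 -0.0051] 172.12569580078127 16.910635375976565
lug [-102.09859928  -13.95120338] [-91.13814994  17.59217691] [-93.34604321   2.78541267] 0.07308653082695839 110
```

View pics/r3.png

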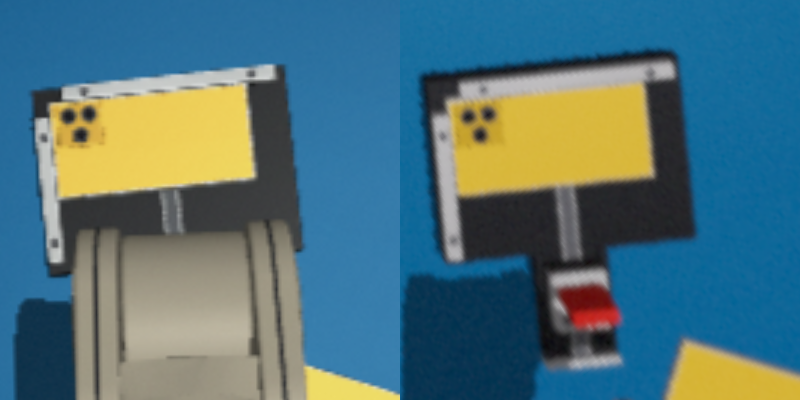

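```bash
python3 -m pendant '{"offset":[[0,0.1,-0.07],[0,0.25,-0.07],[0,0.33,-0.07],[0,0.33,-0.07],[0,0.33,-0.1],[0,0.33,-0.13],[0,0.33,-0.16],[0,0.33,-0.19],[0,0.33,-0.21],[0,0.33,-0.21]],"turn":[[0,0,0],[0,0,0],[0,0,0],[0,0,0],[0,0,0],[0,0,0],[0,0,0],[0,0,0],[0,0,0],[0,0,0]]}'; python3 -c "
from h import *
st();phone();go(-49,0,46,1)"
```

```text
clock: 14.58
position: [0.4911, -0.0123, 0.0468]
ee_rot: [-0.477, -0.523, 0.524, 0.474]
ft_force: [-0.5, -1.0, -0.2]
grip_width: -0.002
t 14.575 fix mm [-95.8   0.8] z 46.8 F [-0.5 -1.  -0.2] w -0.0023819540269487726 j [-0.49  0.25  0.46  2.03 -0.13  0.89  1.71]
[[-0.096, 0.002, -0.995], [0.995, -0.004, -0.096], [-0.005, -1.0, -0.001]]
phone fix mm [21.1  9.2] rel yaw deg -0.15 size [ 75.6 156.3]
(-49, 0, 46) off [-0.002, 0.004, -0.235] turn [0.002, -0.009, -0.006]
```

```bash
python3 -m pendant '{"offset":[[0,0,-0.03],[0,0,-0.06],[0,0,-0.09],[0,0,-0.12],[0,0,-0.15],[0,0,-0.17],[0,0,-0.19],[0,0,-0.2],[0,0,-0.2]],"turn":[[0,0,0],[0,0,0],[0,0,0],[0,0,0],[0,0,0],[0,0,0],[0,0,0],[0,0,0],[0,0,0]]}'; python3 -c "
from h import *
st();phone()
p,d,m=grab('scene');cv2.imwrite('pics/s4.png',cv2.resize(p[140:250,250:380],None,fx=6,fy=5,interpolation=cv2.INTER_CUBIC)[:,:,::-1])"
```

```text
clock: 15.75
position: [0.5311, -0.0086, 0.0469]
ee_rot: [-0.477, -0.523, 0.524, 0.474]
ft_force: [-2.6, 0.4, -0.6]
grip_width: 0.001
t 15.75 fix mm [-55.6   0.4] z 46.9 F [-2.6  0.4 -0.6] w 0.0009410287122937994 j [-0.46  0.33  0.45  1.93 -0.17  0.92  1.74]
[[-0.096, 0.002, -0.995], [0.995, -0.004, -0.096], [-0.005, -1.0, -0.002]]
phone fix mm [20.6  9.3] rel yaw deg 0.08 size [ 76.6 156.6]
```

View pics/s4.png

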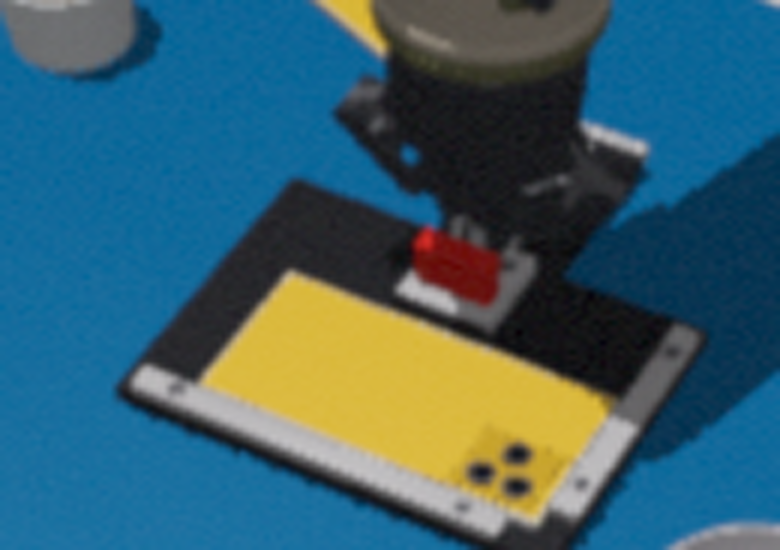

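The jaw is following the tool (red lug at about 460,265), its face still a few mm short of the phone, and the phone is flush on both fences. I'll push on until the force rises.

```bash
python3 -m pendant '{"offset":[[0,0,-0.02],[0,0,-0.03],[0,0,-0.04],[0,0,-0.05],[0,0,-0.06],[0,0,-0.06]],"turn":[[0,0,0],[0,0,0],[0,0,0],[0,0,0],[0,0,0],[0,0,0]]}'; python3 -c "
from h import *
st();phone()"
```

```text
clock: 16.6
position: [0.536, -0.0084, 0.0459]
ee_rot: [-0.473, -0.519, 0.527, 0.478]
ft_force: [-38.7, -0.2, 29.2]
grip_width: -0.002
t 16.6 fix mm [-50.8   0. ] z 45.9 F [-38.7  -0.2  29.2] w -0.0021255568448465714 j [-0.46  0.35  0.45  1.9  -0.18  0.94  1.74]
[[-0.095, -0.013, -0.995], [0.996, -0.004, -0.095], [-0.003, -1.0, 0.013]]
phone fix mm [20.9  9.3] rel yaw deg -0.17 size [ 76.  156.7]
```

```bash
python3 -m pendant '{"offset":[[0,0,0.06],[0,0,0.16],[0,-0.2,0.2],[0,-0.5,0.3],[0.3,-0.6,0.5],[0.6,-0.6,0.5],[0.9,-0.6,0.5],[0.9,-0.6,0.5]],"turn":[[0,0,0],[0,0,0],[0,0,0],[0,0,0],[0,0,0],[0,0,0],[0,0,0],[0,0,0]]}'; python3 -c "
from h import *
st();phone();phone('top')
ims=[]
c,s=np.cos(TH),np.sin(TH)
for n in('top','scene'):
    p,d,m=grab(n);ims.append(rect(p,m,.03,.56,-.03))
    hsv=cv2.cvtColor(p,cv2.COLOR_RGB2HSV);W=cloud(d,m);k=cv2.inRange(hsv,(0,150,90),(6,255,255))>0
    w=W[k];w=w[(abs(w[:,0]-.54)<.06)&(abs(w[:,1])<.06)&(w[:,2]<.09)]
    if len(w): f=(w[:,:2]-O)@np.array([[c,-s],[s,c]])*1e3;print(n,'lug',f.min(0),f.max(0),np.median(f,0),w[:,2].max(),len(w))
cv2.imwrite('pics/r5.png',np.hstack(ims)[:,:,::-1])
a=np.load('/tmp/top0.npz')['p'];b=manip.camera('top')[0]
for nm,(u,v) in dict(spool=(246,231),dish=(246,174),tip=(431,164),swab=(440,232)).items():
    g=[cv2.cvtColor(x[v-28:v+28,u-28:u+28],cv2.COLOR_RGB2GRAY).astype(np.float32) for x in(a,b)];print(nm,cv2.phaseCorrelate(*g))
"
```

```text
clock: 17.65
position: [0.4206, 0.1663, 0.1674]
ee_rot: [-0.472, -0.522, 0.528, 0.476]
ft_force: [0.3, -0.9, -0.4]
grip_width: 0.003
t 17.65 fix mm [-147.5  185.8] z 167.4 F [ 0.3 -0.9 -0.4] w 0.002583739783813102 j [-0.75 -0.    0.28  1.99 -0.    1.17  1.2 ]
[[-0.101, -0.011, -0.995], [0.995, -0.002, -0.101], [-0.001, -1.0, 0.011]]
phone fix mm [20.9  9.3] rel yaw deg -0.26 size [ 75.9 156.2]
phone fix mm [23.2 10.3] rel yaw deg 0.05 size [ 74.5 157.3]
top lug [-40.56216793 -17.05043469] [-30.0316995   15.88755168] [-35.78977673  -0.68544941] 0.07508038420500086 78
scene lug [-38.38521183 -18.48997076] [-27.30044024  18.44709588] [-29.2897608    0.94143782] 0.07194042796794753 120
spool ((-0.029433213941196357, -0.1310691143031093), 0.7637058684560988)
dish ((-0.026825698703998313, 0.004507222043823589), 0.997105523099502)
tip ((-0.015355091814758026, -0.03796725548597024), 0.9813509856330024)
swab ((-0.010011778479221078, -0.0009889365999242727), 0.9932945898506377)
```

View pics/r5.png

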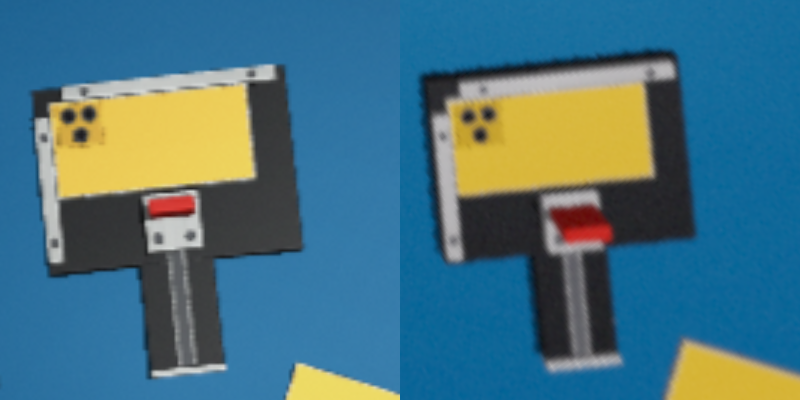

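The phone is flush in the corner (top-left in both views), the jaw touches its free edge (about 172,192 in the left view), and the bystanders have not moved.

```bash
python3 -c "
from workcell import manip
print(manip.hand_in())"
```

```text
the job is handed in; nothing more can be done
None
```

I slid the yellow phone into the fence corner and pushed the clamp jaw up against its free long edge. I handed the job in at about 18 s of the 67 s; no verdict is reported.

**How it went:** I pushed the phone with shut fingers, first onto the long fence, then the end fence, and then pressed it on the long fence again. The first push jammed at about 27 N with the phone still turned about 4°. I backed off and pushed nearer its far end, which squared it.

**Last checks, with the arm clear:**

| Check | Top camera | Scene camera | Target |
|---|---|---|---|
| Phone x, y (mm) | 23.2, 10.3 | 20.9, 9.3 | 23, 10 |
| Phone turn from square | 0.05° | −0.26° | under 1.15° |
| Lug centre x (mm) | about −35 | about −33 | −34 |

- **Disagreement:** the scene camera puts the phone 2.1 mm short in x, just past the 2 mm tolerance. I trusted the top camera because the last push on the phone stopped firmly at 21 N, and both pictures show no gap at either fence.
- **Jaw:** it stopped firmly against the phone at about 39 N on the wrist, which was close to the 40 N limit set for the arm or gripper body. The lug reading means a travel of about 0.078–0.080 m, and 0.077 is needed.
- **Bystanders:** all four were within about 0.15 pixel (under 1 mm) of where they started.

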